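# Set up the spray turntable for a round of test tiles

## Task

Get the glaze-spraying turntable ready: seat the six-slot carousel (its orange fin is there to grip) on the grey drive base so that both brass pegs go through its holes and it lies flush. Then slide each test tile up out of the wooden holder and stand it, glazed end up, at the middle of a slot of its own on the carousel, right down on the slot's floor. When every tile is in, push the lever on the blue switch box all the way over, away from the robot, and leave the jar, mould and brush where they are.

Things in the scene. Friction and masses are not known exactly. Their poses are not given: they have to be found in the camera images.
- base: Fixed grey round drive base, 170 mm diameter; steel platter on it, 150 mm diameter, top face 50 mm above the table. Two upright brass pegs, 14 mm diameter, stand 18 mm above the platter (upper 6 mm tapered; 1.5 mm play in the holes) at x = +42 and -42 mm in its frame. Origin: centre of its underside, on the table; z up.
- carousel: Loose aluminium carousel, 0.7 kg, 220 mm across, flat on the table. 12 mm thick hub plate with two 17 mm through holes at x = +42 and -42 mm (fits the pegs either way round), hexagonal rim with six slots, upright orange fin in the centre to grip: 16 mm thick (x), 50 mm long (y), top 100 mm above the underside. Origin: centre of its underside, z up; seated, it is 50 mm above the table.
- fin_top (a point): Centre of the top of the carousel's orange fin, 100 mm above the carousel's underside.
- holder: Fixed wooden holder, 270 x 100 mm, 52 mm high, slots 12 mm wide at 46 mm spacing along its x axis (at -92, -46, 0, 46, 92 mm), slot floors 10 mm above the table, slots 42 mm deep and 78 mm long along y. Origin: centre of its underside.
- switchbox: Fixed blue box 90 x 70 mm, 70 mm high, carrying the lever on its top. Origin: centre of its underside.
- lever (a joint): Lever angle in rad: 0 leaning towards the robot (-x, off), 1.0 leaning away (+x, fully on). Stays where it is left; light friction only, under 2 N at the tip.
- lever_tip (a point): Tip of the red lever. Centre of the red ball, 26 mm across, at the lever's end. The lever is a 10 mm bar, 80 mm from pivot to ball; its pivot is 92 mm above the table over the middle of the switch box, and it swings in the vertical plane through the switch box's x axis, upright at half its travel.
- slot0 (a point): Middle of the floor of carousel slot 0 (12 mm above the carousel's underside), 80 mm from the centre at 30 degrees from the carousel's x axis. The slot runs across the radius: two black walls 60 mm long, 14 mm apart, 26 mm high above the slot floor, with flared lips on top (mouth 27 mm wide, lip tops 36 mm above the floor).
- slot1 (a point): Middle of the floor of carousel slot 1 (12 mm above the carousel's underside), 80 mm from the centre at 90 degrees from the carousel's x axis. The slot runs across the radius: two black walls 60 mm long, 14 mm apart, 26 mm high above the slot floor, with flared lips on top (mouth 27 mm wide, lip tops 36 mm above the floor).
- slot2 (a point): Middle of the floor of carousel slot 2 (12 mm above the carousel's underside), 80 mm from the centre at 150 degrees from the carousel's x axis. The slot runs across the radius: two black walls 60 mm long, 14 mm apart, 26 mm high above the slot floor, with flared lips on top (mouth 27 mm wide, lip tops 36 mm above the floor).
- slot3 (a point): Middle of the floor of carousel slot 3 (12 mm above the carousel's underside), 80 mm from the centre at 210 degrees from the carousel's x axis. The slot runs across the radius: two black walls 60 mm long, 14 mm apart, 26 mm high above the slot floor, with flared lips on top (mouth 27 mm wide, lip tops 36 mm above the floor).
- slot4 (a point): Middle of the floor of carousel slot 4 (12 mm above the carousel's underside), 80 mm from the centre at 270 degrees from the carousel's x axis. The slot runs across the radius: two black walls 60 mm long, 14 mm apart, 26 mm high above the slot floor, with flared lips on top (mouth 27 mm wide, lip tops 36 mm above the floor).
- slot5 (a point): Middle of the floor of carousel slot 5 (12 mm above the carousel's underside), 80 mm from the centre at 330 degrees from the carousel's x axis. The slot runs across the radius: two black walls 60 mm long, 14 mm apart, 26 mm high above the slot floor, with flared lips on top (mouth 27 mm wide, lip tops 36 mm above the floor).
- tile0: Test tile, terracotta with its upper half glazed blue: 9 mm thick (x), 70 mm wide (y), 100 mm tall (z), 0.14 kg; origin at the centre of its lower edge face. Starts standing in a holder slot with about 58 mm showing; may be absent.
- tile1: Test tile, terracotta with its upper half glazed green: 9 mm thick (x), 70 mm wide (y), 100 mm tall (z), 0.14 kg; origin at the centre of its lower edge face. Starts standing in a holder slot with about 58 mm showing; may be absent.
- tile2: Test tile, terracotta with its upper half glazed yellow: 9 mm thick (x), 70 mm wide (y), 100 mm tall (z), 0.14 kg; origin at the centre of its lower edge face. Starts standing in a holder slot with about 58 mm showing; may be absent.
- tile3: Test tile, terracotta with its upper half glazed red: 9 mm thick (x), 70 mm wide (y), 100 mm tall (z), 0.14 kg; origin at the centre of its lower edge face. Starts standing in a holder slot with about 58 mm showing; may be absent.
- tile4: Test tile, terracotta with its upper half glazed white: 9 mm thick (x), 70 mm wide (y), 100 mm tall (z), 0.14 kg; origin at the centre of its lower edge face. Starts standing in a holder slot with about 58 mm showing; may be absent.
- jar: Bystander: glaze jar, 68 mm diameter, 85 mm high, loose; origin under its centre. Leave it.
- mould: Bystander: round white plaster mould, 100 mm diameter, 52 mm high, loose; origin under its centre. Leave it.
- brush: Bystander: brush lying on the table, loose. Leave it.
Mind the look-alikes: they are no part of the job. Leave any purple look-alike of the tile1 alone. Of the things that look like the switchbox, the smaller one is meant.

How it is judged (in metres and radians):
On the way, in this order (a step that is already met when the one before it is completed fails the run):
1. the carousel is seated flush on the base, on both pegs (horizontal distance between carousel and base below 0.005 m and z of carousel in the frame of base below 0.0535 m and angle between carousel's own z axis and vertical below 0.05 rad and angle between the x axis of carousel and the x axis of base, either way round below 0.08 rad), for 0.3 s.
2. every tile stands in a slot of the seated carousel (all of step 1 and ((horizontal distance between tile0 and slot0 below 0.014 m and z of tile0 in the frame of slot0 between -0.006 and 0.006 m) or (horizontal distance between tile0 and slot1 below 0.014 m and z of tile0 in the frame of slot1 between -0.006 and 0.006 m) or (horizontal distance between tile0 and slot2 below 0.014 m and z of tile0 in the frame of slot2 between -0.006 and 0.006 m) or (horizontal distance between tile0 and slot3 below 0.014 m and z of tile0 in the frame of slot3 between -0.006 and 0.006 m) or (horizontal distance between tile0 and slot4 below 0.014 m and z of tile0 in the frame of slot4 between -0.006 and 0.006 m) or (horizontal distance between tile0 and slot5 below 0.014 m and z of tile0 in the frame of slot5 between -0.006 and 0.006 m)) and angle between each of tile0, tile1, tile2, tile3, tile4's own z axis and vertical below 0.25 rad and ((horizontal distance between tile1 and slot0 below 0.014 m and z of tile1 in the frame of slot0 between -0.006 and 0.006 m) or (horizontal distance between tile1 and slot1 below 0.014 m and z of tile1 in the frame of slot1 between -0.006 and 0.006 m) or (horizontal distance between tile1 and slot2 below 0.014 m and z of tile1 in the frame of slot2 between -0.006 and 0.006 m) or (horizontal distance between tile1 and slot3 below 0.014 m and z of tile1 in the frame of slot3 between -0.006 and 0.006 m) or (horizontal distance between tile1 and slot4 below 0.014 m and z of tile1 in the frame of slot4 between -0.006 and 0.006 m) or (horizontal distance between tile1 and slot5 below 0.014 m and z of tile1 in the frame of slot5 between -0.006 and 0.006 m)) and ((horizontal distance between tile2 and slot0 below 0.014 m and z of tile2 in the frame of slot0 between -0.006 and 0.006 m) or (horizontal distance between tile2 and slot1 below 0.014 m and z of tile2 in the frame of slot1 between -0.006 and 0.006 m) or (horizontal distance between tile2 and slot2 below 0.014 m and z of tile2 in the frame of slot2 between -0.006 and 0.006 m) or (horizontal distance between tile2 and slot3 below 0.014 m and z of tile2 in the frame of slot3 between -0.006 and 0.006 m) or (horizontal distance between tile2 and slot4 below 0.014 m and z of tile2 in the frame of slot4 between -0.006 and 0.006 m) or (horizontal distance between tile2 and slot5 below 0.014 m and z of tile2 in the frame of slot5 between -0.006 and 0.006 m)) and ((horizontal distance between tile3 and slot0 below 0.014 m and z of tile3 in the frame of slot0 between -0.006 and 0.006 m) or (horizontal distance between tile3 and slot1 below 0.014 m and z of tile3 in the frame of slot1 between -0.006 and 0.006 m) or (horizontal distance between tile3 and slot2 below 0.014 m and z of tile3 in the frame of slot2 between -0.006 and 0.006 m) or (horizontal distance between tile3 and slot3 below 0.014 m and z of tile3 in the frame of slot3 between -0.006 and 0.006 m) or (horizontal distance between tile3 and slot4 below 0.014 m and z of tile3 in the frame of slot4 between -0.006 and 0.006 m) or (horizontal distance between tile3 and slot5 below 0.014 m and z of tile3 in the frame of slot5 between -0.006 and 0.006 m)) and ((horizontal distance between tile4 and slot0 below 0.014 m and z of tile4 in the frame of slot0 between -0.006 and 0.006 m) or (horizontal distance between tile4 and slot1 below 0.014 m and z of tile4 in the frame of slot1 between -0.006 and 0.006 m) or (horizontal distance between tile4 and slot2 below 0.014 m and z of tile4 in the frame of slot2 between -0.006 and 0.006 m) or (horizontal distance between tile4 and slot3 below 0.014 m and z of tile4 in the frame of slot3 between -0.006 and 0.006 m) or (horizontal distance between tile4 and slot4 below 0.014 m and z of tile4 in the frame of slot4 between -0.006 and 0.006 m) or (horizontal distance between tile4 and slot5 below 0.014 m and z of tile4 in the frame of slot5 between -0.006 and 0.006 m))), for 0.3 s.
3. the lever is pushed over to on (value of joint lever above 0.85 rad), for 0.2 s.
At the end, for the whole second after the job is handed in: The carousel lies flush on the base (within 3.5 mm in height and 5 mm sideways, pegs through both holes), every tile stands upright (within 0.25 rad) on the floor of a carousel slot within 14 mm of the slot's middle and at rest, and the lever is beyond 0.85 rad (all of step 2 and value of joint lever above 0.85 rad and linear speed of each of tile0, tile1, tile2, tile3, tile4 below 0.03 m/s); the robot touches nothing.
It fails at once if the jar is pushed out of its place (more than 40 mm) (distance of jar from where it was at the start of the episode above 0.04 m).
It fails at once if the mould is pushed out of its place (more than 40 mm) (distance of mould from where it was at the start of the episode above 0.04 m).
It fails at once if the brush is pushed out of its place (more than 40 mm) (distance of brush from where it was at the start of the episode above 0.04 m).
Of tile0, tile1, tile2, tile3, tile4 only 3 to 5 are there at a start; the rules pass over those that are not, and their reading is None.
At some moment in a run one of carousel may be knocked a few centimetres aside while the robot is not near it.
It also fails if it takes over 210 s, if anything falls off the work surface, if the arm or the gripper's body presses on something with over 40 N, if the wrist force passes 120 N, or if a joint passes its speed limit or range.

## Robot

A 6-joint arm with a two-finger parallel gripper is mounted at the origin on the work surface. World frame = base frame: x ahead of the robot, y to its left, z up, the work surface at z = 0. Lengths are in mm, angles in rad, forces in N, time in s.
With the tool pointing down it reaches from about 350 to 975 mm from the base axis. Payload 7.1 kg.
Tool frame: the origin (TCP) lies on the front face of the gripper's body, between the roots of the fingers; the fingertips stand 80 mm ahead of it and the grasp point (between the pads) lies 61 mm ahead of it (env.tips_ahead is the distance from the TCP to the fingertips, in mm); z points along the fingers, y is the line along which they close (so a half turn about z gives the same grasp; the last joint's range is limited). The gripper opens to 88 mm and grips with 3 to 60 N. Pads are 20 mm wide; open, the fingers measure 115 mm over their backs; the gripper's body (75 mm by 178 mm) begins 61 mm behind the grasp point.
Start: joints at [-1.214, 0.423, 1.63, -0, 1.089, -0.019], TCP at [229.402, -581.361, 302.675] pointing down, gripper open.
Joint ranges: [-3, 3], [-0.9, 2.11], [0.09, 2.58], [-1.31, 4.45], [0.11, 2.69], [-2.54, 2.54]. Speed limits (rad/s): [2.39, 2.39, 3.01, 3.14, 3.14, 3.14].

## Interface

Orientations are given as a unit quaternion [x, y, z, w].
In Python, from station import env, set_gripper, viewer, workorder gives the robot as it stands. Calls block until the motion is done:
- env.reach(position, orientation): joint-space move of the TCP to a pose.
- env.move_l(position, rot=None, rate=150, f_stop=None): straight line of the TCP; rot=None keeps the orientation; rate is the mean speed in mm/s. With f_stop (N) it stops when the force on the tool has changed by that much, and returns True; else False.
- env.move_joints(angles): joint-space move.
- set_gripper(opening): finger opening in mm; the grip force is fixed at half the most; returns when the fingers have stopped.
- env.hold(seconds).
- env.ik(position, orientation): joint angles nearest the present ones, or None.
- env.read_state(): the state.
- viewer.camera(name): name is "scene" or "top"; returns the picture (384x512x3 uint8, blue, green, red); there is no depth.
- viewer.camera_params(name): a dict with "fx", "fy", "cx", "cy" (pixels), "pose" (4x4, takes a point from camera to world coordinates). Camera axes: x right, y up, looking along -z (the intrinsics and any distortion apply to the point x, -y, -z); pixel columns grow to the right and rows downward; lengths in mm; the calibration is good to about 2 mm. A picture is of the moment at which its call begins. camera_params takes no time and is no camera call.
A pose or a line that the arm cannot do raises env.IKError and nothing moves.
- workorder.sign_off(): hands the job in; it is judged then, once.
The state is a dict: "time_s": time; "qpos": joint angles; "dq": joint speeds; "tau": joint torques, N m; "tool_pos": TCP position; "orientation": TCP orientation; "force": force on the tool from outside, world axes, zero at the start; "wrist_torque": the same for the moment, N m; "width": finger opening in mm; "grip_force": force on a finger pad.
Only numpy, scipy, OpenCV 4.12 (cv2) and the standard library are available. Lean on these libraries where they do the work, as an engineer would, in place of code of your own. Each camera call takes 0.05 s, during which the arm holds its last target. There are 200 camera calls.

## Working session

There is one attempt and no reset: what is moved stays moved. The work goes in short steps, each a Python script; the robot and the scene stay as the last script left them, time stands still between calls to the robot, and variables do not carry over. Pictures are saved under pics/ and viewed, at most 14 in all, crops included, and the job is handed in when it is done.

```bash
ls; mkdir -p pics
python3 - <<'E'
from station import env,set_gripper,viewer,workorder
import cv2,numpy as np
for n in("scene","top"):
    im=viewer.camera(n); cv2.imwrite(f"pics/{n}0.png",im)
    p=viewer.camera_params(n); print(n,p)
    cv2.imwrite(f"pics/{n}0b.png",cv2.resize(im,(800,600),interpolation=cv2.INTER_CUBIC))
print(env.read_state())
E
```

```text
pics
scene {'fx': 384.1023129908828, 'fy': 384.1023129908828, 'cx': 253.9072933317365, 'cy': 189.35894507001007, 'pose': array([[-7.10744229e-01, -4.01767159e-01,  5.77430335e-01,
         1.18765965e+03],
       [ 7.03198004e-01, -3.83794660e-01,  5.98510005e-01,
         6.27131682e+02],
       [-1.88469856e-02,  8.31435391e-01,  5.55301703e-01,
         7.01692075e+02],
       [ 0.00000000e+00,  0.00000000e+00,  0.00000000e+00,
         1.00000000e+00]])}
top {'fx': 412.3849699647586, 'fy': 412.3849699647586, 'cx': 254.96242324081237, 'cy': 201.1183276234355, 'pose': array([[ 1.44169210e-03,  9.97768408e-01, -6.67542182e-02,
         4.85268227e+02],
       [-9.99998389e-01,  1.36709406e-03, -1.16317016e-03,
         2.84900960e+01],
       [-1.06931515e-03,  6.67557876e-02,  9.97768772e-01,
         1.43562901e+03],
       [ 0.00000000e+00,  0.00000000e+00,  0.00000000e+00,
         1.00000000e+00]])}
{'time_s': 0.1, 'qpos': array([-1.21403448e+00,  4.23761890e-01,  1.63059359e+00, -2.02841289e-05,
        1.08858726e+00, -1.89857519e-02]), 'dq': array([ 0.00017188, -0.00161888, -0.00118412, -0.00079744, -0.00154654,
       -0.00112111]), 'tau': array([-1.41048964e-03, -5.45613742e+01, -2.74324536e+01,  6.45827665e-02,
        1.87948236e-02, -2.94495521e-05]), 'tool_pos': array([ 229.24983403, -581.02637136,  301.98878591]), 'orientation': array([ 9.82402464e-01,  1.86775114e-01, -1.22319733e-04, -6.63926651e-04]), 'force': array([-0.27684501,  0.3555418 , -0.10221471]), 'wrist_torque': array([ 0.07236413, -0.03591888, -0.0198853 ]), 'grip_force': 0.0, 'width': 87.81647899760202}
```

View pics/scene0b.png

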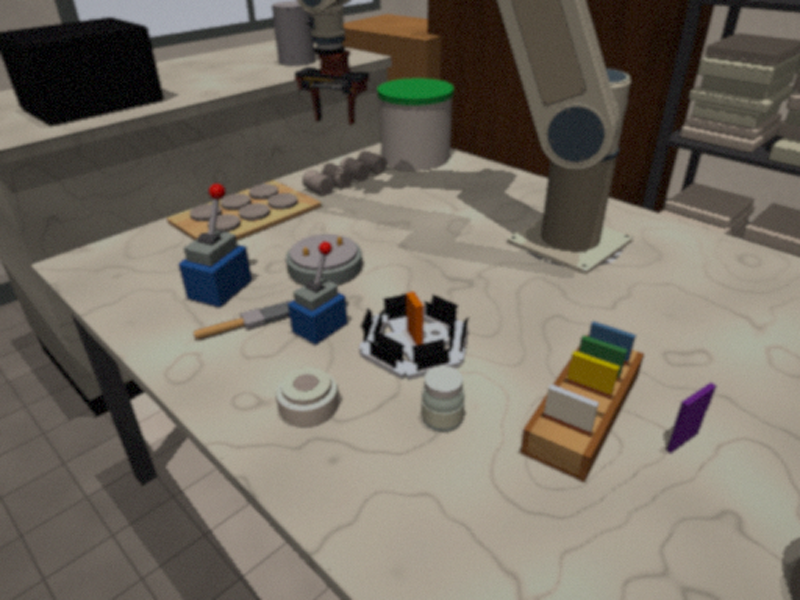

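View pics/top0b.png

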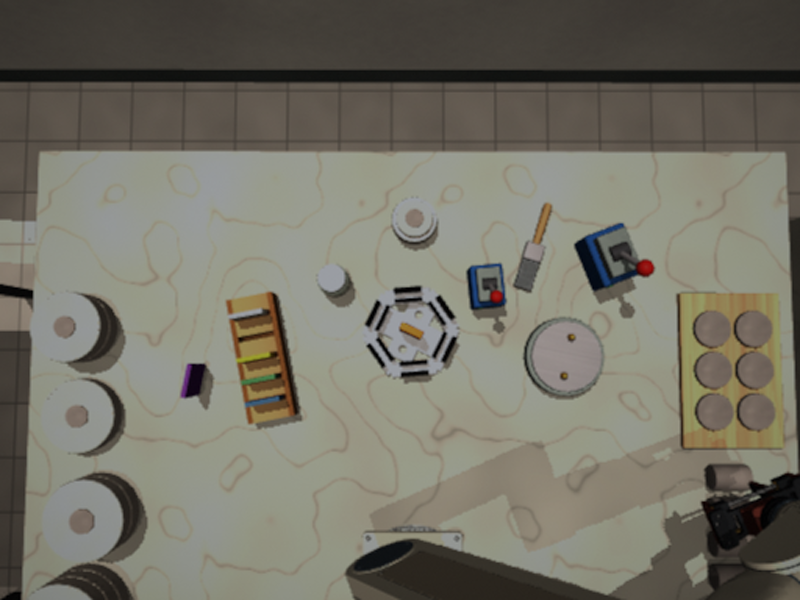

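```bash
cat > h.py <<'E'
from station import env,set_gripper,viewer,workorder
import cv2,numpy as np
def grab(n,k=5): return np.mean([viewer.camera(n) for _ in range(k)],0).astype(np.uint8)
def crop(im,x0,y0,w,h,s,f):
    c=cv2.resize(im[y0:y0+h,x0:x0+w],None,fx=s,fy=s,interpolation=cv2.INTER_CUBIC)
    for i in range(0,w,10):
        cv2.line(c,(i*s,0),(i*s,4 if i%50 else 12),(0,0,255),1)
        if i%20==0: cv2.putText(c,str(x0+i),(i*s,22),0,.35,(0,0,255),1)
    for i in range(0,h,10):
        cv2.line(c,(0,i*s),(4 if i%50 else 12,i*s),(0,0,255),1)
        if i%20==0: cv2.putText(c,str(y0+i),(6,i*s+4),0,.35,(0,0,255),1)
    cv2.imwrite(f,c)
def project(n,P):
    p=viewer.camera_params(n); T=np.linalg.inv(p["pose"]); P=np.atleast_2d(P)
    c=P@T[:3,:3].T+T[:3,3]
    return np.c_[p["cx"]-p["fx"]*c[:,0]/c[:,2], p["cy"]+p["fy"]*c[:,1]/c[:,2]]
def ray(n,uv):
    p=viewer.camera_params(n); d=p["pose"][:3,:3]@np.array([(uv[0]-p["cx"])/p["fx"],-(uv[1]-p["cy"])/p["fy"],-1])
    return p["pose"][:3,3],d
def atz(n,uv,z):
    o,d=ray(n,uv); return o+d*(z-o[2])/d[2]
def tri(a,b):  # top px, scene px -> point, ray gap
    (o1,d1),(o2,d2)=ray("top",a),ray("scene",b)
    s=np.linalg.lstsq(np.c_[d1,-d2],o2-o1,rcond=None)[0]
    p,q=o1+s[0]*d1,o2+s[1]*d2
    return (p+q)/2,np.linalg.norm(p-q)
def quat(th):  # tool down, closing axis (y) at world angle th
    from scipy.spatial.transform import Rotation as R
    y=np.array([np.cos(th),np.sin(th),0]);z=np.array([0,0,-1.])
    return R.from_matrix(np.c_[np.cross(y,z),y,z]).as_quat()
E
python3 - <<'E'
from h import *
t=grab("top");s=grab("scene");np.save("t0.npy",t);np.save("s0.npy",s)
crop(t,225,140,170,120,4,"pics/tc.png"); crop(t,140,180,60,95,6,"pics/th.png")
crop(s,175,140,130,100,6,"pics/sc.png"); crop(s,325,195,95,115,5,"pics/sh.png")
E
```

```text
(no output)
```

View pics/tc.png

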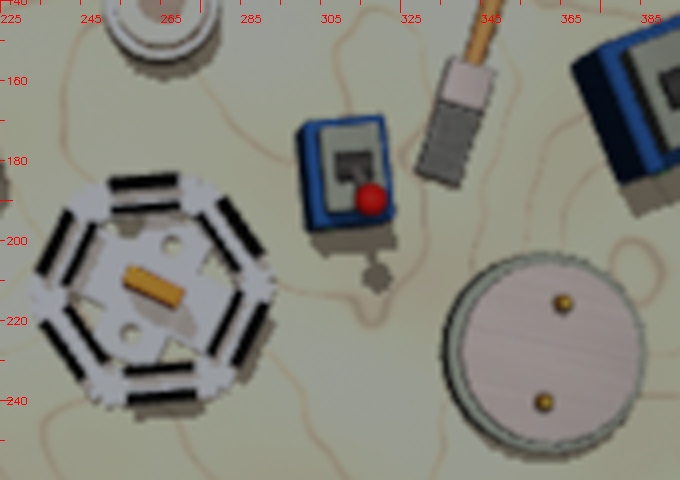

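View pics/sc.png

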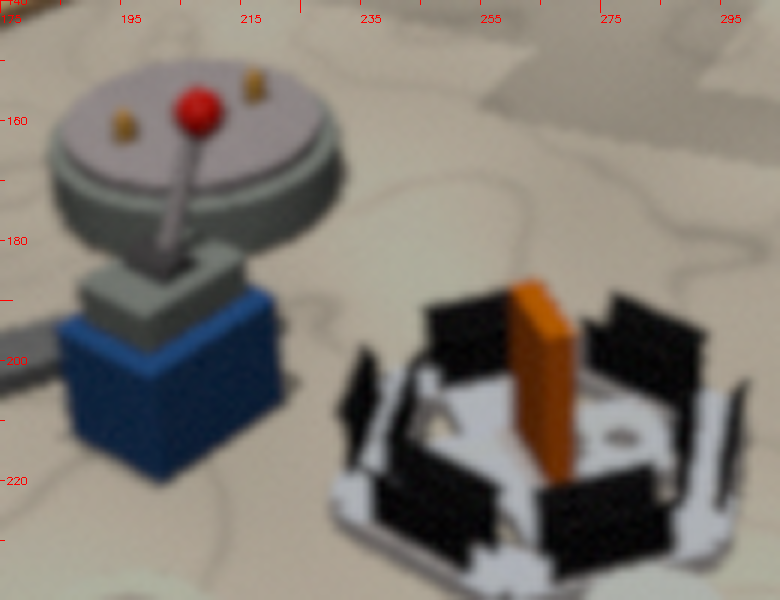

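View pics/th.png

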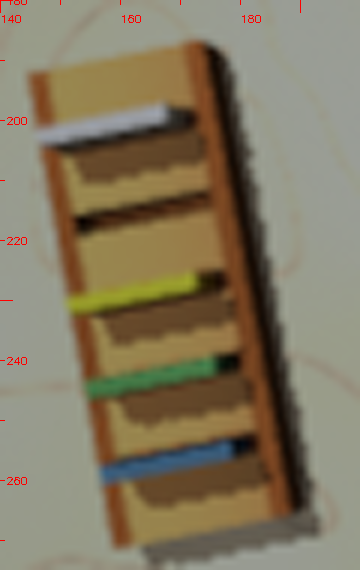

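View pics/sh.png

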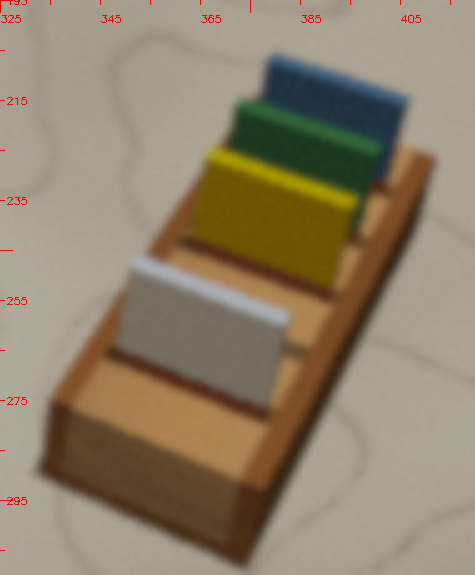

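Run:
```python
from h import *
np.set_printoptions(precision=1,suppress=True)
pts=dict(pegA=((365.75,215.75),(217.5,153)),pegB=((361,240.5),(195.5,159.7)),ball=((317.75,189.75),(208,158.7)),
fin=((263.75,211.5),(265.5,191.3)),white=((157.2,200.7),(367.4,253)),yellow=((162.2,228.8),(381.6,230.8)),green=((165,242.8),(387,220.6)),blue=((167.8,257.2),(392.8,211.2)))
for k,(a,b) in pts.items(): print(k,*tri(a,b))
# colour-based fin mask in top and scene
for n,f in(("top","t0"),("scene","s0")):
    hsv=cv2.cvtColor(np.load(f+".npy"),cv2.COLOR_BGR2HSV); m=cv2.inRange(hsv,(8,170,90),(20,255,255))
    if n=="top": m[:,:240]=0;m[:,290:]=0;m[:195]=0;m[230:]=0
    else: m[:,255:]&=255;m[:,:255]=0;m[:,275:]=0;m[:184]=0;m[225:]=0
    ys,xs=np.nonzero(m); print(n,len(xs),xs.mean(),ys.mean(),cv2.minAreaRect(np.c_[xs,ys].astype(np.float32)))
hA,hB=(268,201.25),(257.5,223.25)
print("holes",atz("top",hA,12),atz("top",hB,12))
# base rim
print("swbox front bottom",atz("scene",(175+160/6,140+480/6),0), "R",atz("scene",(175+285/6,140+400/6),0),"L",atz("scene",(175+75/6,140+430/6),0))
```

```text
pegA [ 503.1 -304.2   94.7] 69.95272204482023
pegB [ 474.7 -354.5   29.2] 74.87168980088414
ball [ 605.8 -164.5  161.7] 0.6721740111542052
fin [540.6   2.1  93.9] 1.8470330859063546
white [574.4 347.2 106.3] 2.9140368775994894
yellow [483.7 329.9 105.5] 3.2825636147618695
green [439.1 319.8 105.4] 2.1648217643801995
blue [393.1 310.3 104.4] 2.286772158310134
top 59 263.08474576271186 211.42372881355934 ((262.7088928222656, 211.14041137695312), (13.82101821899414, 4.469071865081787), 24.443954467773438)
scene 172 266.15697674418607 202.15697674418604 ((266.5210266113281, 202.8176727294922), (32.732215881347656, 7.980895042419434), 79.87532806396484)
holes [580.1 -15.   12. ] [504.1  21.3  12. ]
swbox front bottom [ 679.1 -125.     0. ] R [ 592.8 -130.9    0. ] L [ 683.6 -188.5    0. ]
```

```bash
cat >> h.py <<'E'
def blackfit(t,x0,x1,y0,y1,show=False):
    g=t.max(2)[y0:y1,x0:x1]; m=(g<55).astype(np.uint8)
    m=cv2.resize(m*255,None,fx=4,fy=4,interpolation=cv2.INTER_LINEAR)>127
    n,l,st,c=cv2.connectedComponentsWithStats(m.astype(np.uint8))
    out=[]
    for i in range(1,n):
        if st[i,4]<200: continue
        ys,xs=np.nonzero(l==i); r=cv2.minAreaRect(np.c_[xs,ys].astype(np.float32))
        (w,h),a=r[1],r[2]
        if w<h:a+=90
        out.append((x0+(r[0][0]+.5)/4-.5,y0+(r[0][1]+.5)/4-.5,max(w,h)/4,min(w,h)/4,a%180))
    return np.array(out)
E
python3 - <<'E'
from h import *
np.set_printoptions(precision=1,suppress=True)
for k,a,b in(("pegA",(365.75,215.75),(195.5,159.7)),("pegB",(361,240.5),(217.5,153))): print(k,*tri(a,b),atz("top",a,66),atz("scene",b,66))
t=np.load("t0.npy")
o=blackfit(t,228,300,178,248);print(o); print(o[:,:2].mean(0),atz("top",o[:,:2].mean(0),44))
# platter ellipse
e=cv2.GaussianBlur(t,(3,3),0); hsv=cv2.cvtColor(t,cv2.COLOR_BGR2HSV); print(hsv[228,[340,345,350,360,366,380,383,388]],t[228,[345,360]])
E
```

```text
pegA [ 529.1 -339.8   59.3] 0.5648865583694881 [ 528.7 -337.8   66. ] [ 536.2 -329.9   66. ]
pegB [ 446.4 -322.2   59.4] 0.7356390949058879 [ 446.9 -320.7   66. ] [ 453.9 -312.    66. ]
[[260.  185.5  16.8   3.8   0. ]
 [284.6 196.4  16.6   3.5  56.3]
 [261.  191.5  16.7   1.7   0. ]
 [238.4 200.5  17.3   3.3 114.8]
 [279.2 200.3  17.1   2.4  56.3]
 [244.5 203.   16.4   2.6 116.6]
 [280.9 220.7  17.3   2.5 114.8]
 [246.  223.   16.8   2.4  56.3]
 [287.1 223.3  17.3   3.  116.6]
 [240.4 227.1  17.4   3.   54.5]
 [264.  231.8  16.9   2.6 174.8]
 [265.  239.   16.7   2.7   0. ]]
[262.6 211.8] [542.1   4.3  44. ]
[[ 11  18 115]
 [  8  19 149]
 [  8  20 152]
 [  3  19 150]
 [  6  17 149]
 [  6  18 143]
 [  6  18 142]
 [ 25  37 151]] [[138 141 149]
 [139 140 150]]
```

```bash
cat > a.py <<'E'
from h import *
np.set_printoptions(precision=2,suppress=True)
th=np.radians(-25.3)
qs=[(abs(env.ik([541,3,330],quat(a))[5]),a) for a in(th,th+np.pi) if env.ik([541,3,330],quat(a)) is not None]; print(qs)
th=min(qs)[1]
set_gripper(60)
env.reach([541.3,3,330],quat(th))
t=viewer.camera("scene"); cv2.imwrite("pics/chk.png",t)
env.move_l([541.3,3,132],rate=120,f_stop=15)
set_gripper(5); s=env.read_state(); print(s["width"],s["grip_force"],s["tool_pos"],s["force"],s["time_s"])
env.move_l([541.3,3,332],rate=100); s=env.read_state(); print(s["width"],s["force"])
E
python3 a.py
```

```text
[(np.float64(0.4251157913911374), np.float64(-0.4415683007545654))]
15.82210033930483 29.999910593032837 [541.57   2.94 132.04] [ 2.31 -2.15 -0.7 ] 6.1833
16.004192744336326 [-0.03  0.28 -6.82]
```

```bash
cat > b.py <<'E'
from h import *
th=np.radians(-12)
env.reach([487.8,-331,332],quat(th))
env.move_l([487.8,-331,230],rate=100)
t=grab("top",3);s=grab("scene",3);np.save("t1.npy",t);np.save("s1.npy",s)
a=cv2.resize(t[185:285,310:410],None,fx=4,fy=4,interpolation=cv2.INTER_CUBIC)
b=cv2.resize(s[90:190,150:250],None,fx=4,fy=4,interpolation=cv2.INTER_CUBIC)
cv2.imwrite("pics/held.png",np.hstack([a,b])); print(env.read_state()["tool_pos"],env.read_state()["qpos"])
E
python3 b.py
```

```text
[ 487.90688448 -331.10579601  230.41192084] [-6.16410359e-01  4.62745223e-01  1.76121674e+00 -2.70486784e-05
  9.16920845e-01 -4.06960553e-01]
```

View pics/held.png

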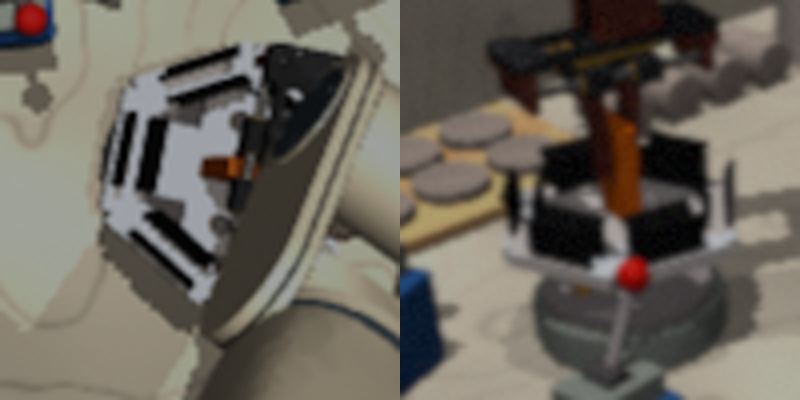

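```bash
cat > c.py <<'E'
from h import *
np.set_printoptions(precision=1,suppress=True)
env.move_l([487.8,-331,204],rate=60,f_stop=12)
f=env.move_l([487.8,-331,181],rate=15,f_stop=8); s=env.read_state(); print(f,s["tool_pos"]-[0,0,132],s["force"],s["wrist_torque"],s["width"])
E
python3 c.py
```

```text
True [ 487.7 -331.    50. ] [0.5 1.  7.1] [-0.  -0.2  0.1] 15.918051757835366
```

```bash
cat > d.py <<'E'
from h import *
set_gripper(60); env.move_l([487.8,-331,330],rate=150)
q=env.ik([400,0,400],quat(0.3)); env.move_joints(q)
t=grab("top",4);s=grab("scene",4);np.save("t2.npy",t);np.save("s2.npy",s)
a=cv2.resize(t[175:275,310:410],None,fx=4,fy=4,interpolation=cv2.INTER_CUBIC)
b=cv2.resize(s[110:210,150:250],None,fx=4,fy=4,interpolation=cv2.INTER_CUBIC)
cv2.imwrite("pics/seat.png",np.hstack([a,b]))
o=blackfit(t,325,402,185,270);np.set_printoptions(precision=1,suppress=True);print(o,o[:,:2].mean(0),atz("top",o[:,:2].mean(0),94),env.read_state()["time_s"])
E
python3 d.py
```

```text
[[355.5 201.5  19.1   2.7 161.6]
 [382.8 207.3  19.4   5.2  41.2]
 [358.2 208.6  19.1   4.  161.6]
 [378.5 212.5  19.2   3.2  41.6]
 [337.5 222.4  18.2   2.7 101.3]
 [344.2 223.5  18.6   4.9 101.3]
 [385.2 232.4  18.4   3.7 101.3]
 [391.9 234.   18.    6.1 101.3]
 [350.8 243.7  20.    4.1  41.6]
 [346.3 248.6  19.2   2.4  42. ]
 [371.2 248.5  19.8   2.4 161.6]
 [374.1 254.6  19.4   4.6 161.6]] [364.7 228.1] [ 487.6 -326.1   94. ] 16.7083
```

View pics/seat.png

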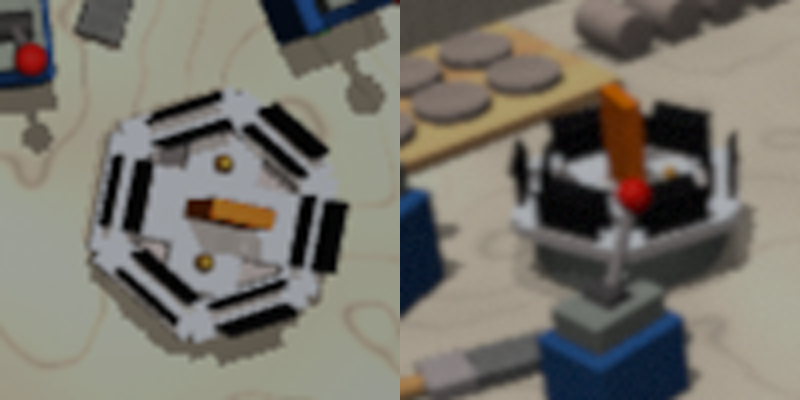

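```bash
cat > p.py <<'E'
from h import *
import sys
np.set_printoptions(precision=1,suppress=True)
C=np.array([487.8,-330.5]); ca=np.radians(-11.7); ha=np.radians(11.5)
k={'blue':0,'green':1,'yellow':2,'white':4}; M=np.array([[393.1,310.3],[439.1,319.8],[483.7,329.9],[574.4,347.2]])
u=np.array([np.cos(ha),np.sin(ha)]); o=np.mean(M-46*np.outer(list(k.values()),u),0)
if __name__=="__main__": print(M-o-46*np.outer(list(k.values()),u))
def wrap(a): return (a+np.pi/2)%np.pi-np.pi/2
def place(name,slot,dt=0.0):
    p=o+46*k[name]*u
    a=ca+np.radians(30+60*slot); s=C+80*np.array([np.cos(a),np.sin(a)])
    set_gripper(34); env.reach([*p,260],quat(ha))
    if env.move_l([*p,143],rate=120,f_stop=10): raise SystemExit("blocked at pick")
    set_gripper(2); st=env.read_state(); print(name,"grip",st["width"],st["grip_force"],st["force"])
    if not 7<st["width"]<11: raise SystemExit("no tile")
    env.move_l([*p,165],rate=40); env.move_l([*p,380],rate=180)
    env.reach([*s,380],quat(wrap(a))); env.move_l([*s,245],rate=150)
    if env.move_l([*s,199],rate=40,f_stop=8): print("early stop",env.read_state()["tool_pos"],env.read_state()["force"]); raise SystemExit
    f=env.move_l([*s,192],rate=15,f_stop=5); st=env.read_state(); print(slot,f,st["tool_pos"]-[*s,195],st["force"],st["width"])
    set_gripper(26); env.move_l([*s,300],rate=150); print("t",env.read_state()["time_s"])
if __name__=="__main__":
    for a in sys.argv[1:]: n,s=a.split(":"); place(n,int(s))
E
python3 p.py yellow:0
```

```text
[[-0.6 -0.5]
 [ 0.3 -0.1]
 [-0.1  0.8]
 [ 0.4 -0.2]]
yellow grip 8.610715126799516 29.998687505722046 [0.2 0.  2.7]
0 True [ 0.3 -0.2  0.3] [-0.3  0.   5.5] 9.144090312051382
t 28.7
```

```bash
python3 p.py white:3 green:2 blue:5
python3 - <<'E'
from h import *
env.move_joints(env.ik([400,0,400],quat(0.3)))
t=grab("top",4);s=grab("scene",4);np.save("t3.npy",t);np.save("s3.npy",s)
a=cv2.resize(t[165:265,300:400],None,fx=4,fy=4,interpolation=cv2.INTER_CUBIC)
b=cv2.resize(s[100:200,150:250],None,fx=4,fy=4,interpolation=cv2.INTER_CUBIC)
cv2.imwrite("pics/tiles.png",np.hstack([a,b]))
E
```

```text
[[-0.6 -0.5]
 [ 0.3 -0.1]
 [-0.1  0.8]
 [ 0.4 -0.2]]
white grip 9.002761691956325 29.999213218688965 [ 1.2 -0.   2. ]
3 True [ 0.2 -0.2  0.3] [ 0.6 -0.3  4.7] 9.02892073568183
t 41.6833
green grip 8.718885202078837 29.998998641967773 [ 1.3 -0.8  2.7]
2 True [ 0.2 -0.2  0.3] [-0.6  0.8  5.6] 8.974165058017118
t 54.3333
blue grip 8.968374611041042 29.99932050704956 [ 1.2 -0.3  2. ]
5 True [ 0.2 -0.2  0.3] [-0.6  0.3  4.7] 8.964491378102998
t 67.0833
```

View pics/tiles.png

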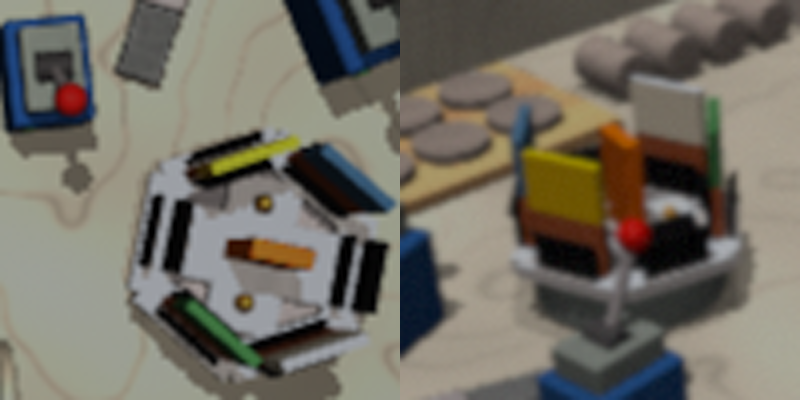

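```bash
cat > l.py <<'E'
from h import *
from p import C,ca
np.set_printoptions(precision=1,suppress=True)
for n,s,uv in(("yellow",0,(362.75,204.25)),("white",3,(378,253.5)),("green",2,(355.5,247.75)),("blue",5,(388.75,209.5))):
    a=ca+np.radians(30+60*s); r=atz("top",uv,162)[:2]-C; print(n,"radial",r@[np.cos(a),np.sin(a)]-80,"tang",r@[-np.sin(a),np.cos(a)])
print("plate",atz("top",(313.2,183.1),85))
b=np.array([605.8,-164.5]); y=np.radians(3.9); d=np.array([np.cos(y),np.sin(y)])
set_gripper(0); q=quat(y+np.pi/2)
if env.ik([*(b-45*d),330],q) is None or abs(env.ik([*(b-45*d),330],q)[5])>2: q=quat(y-np.pi/2)
env.reach([*(b-45*d),330],q); env.move_l([*(b-45*d),230],rate=120,f_stop=8)
f=env.move_l([*(b+62*d),230],rate=60,f_stop=12)
st=env.read_state(); print(f,(st["tool_pos"][:2]-b)@d,st["tool_pos"],st["force"])
p=st["tool_pos"][:2]-30*d; env.move_l([*p,230],rate=100); env.move_l([*p,350],rate=150)
env.move_joints(env.ik([400,0,400],quat(0.3)))
t=grab("top",4);s=grab("scene",4)
a=cv2.resize(t[165:265,290:390],None,fx=4,fy=4,interpolation=cv2.INTER_CUBIC)
c=cv2.resize(s[100:200,150:250],None,fx=4,fy=4,interpolation=cv2.INTER_CUBIC)
cv2.imwrite("pics/lever.png",np.hstack([a,c]));print(env.read_state()["time_s"])
E
python3 l.py
```

```text
yellow radial -1.7820707785832468 tang 2.6577046608075747
white radial -0.6295052004398514 tang -8.056161157778238
green radial -0.6241918650873117 tang 1.7648546015021438
blue radial -1.985885183156796 tang -1.4450715632992157
plate [ 635.3 -161.5   85. ]
True 49.62148291702643 [ 655.3 -160.8  228.9] [-2.4  0.1  2.4]
76.675
```

View pics/lever.png

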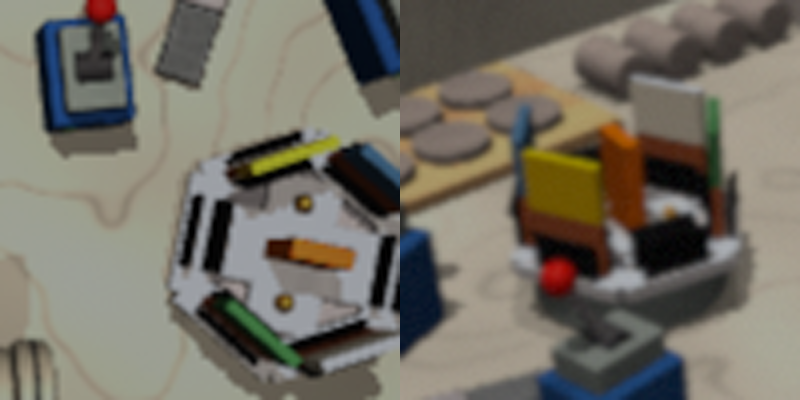

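Run:
```python
from h import *
from p import C,ca
np.set_printoptions(precision=1,suppress=True)
P,g=tri((315.25,167),(189.5,169)); print(P,g,"travel",(P[:2]-[605.8,-164.5])@[.9977,.068])
for s,uv in((3,(217,121.25)),(0,(150+165/4,100+157/4))):
    a=ca+np.radians(30+60*s); r=atz("scene",uv,162)[:2]-C; print("radial",r@[np.cos(a),np.sin(a)]-80,"tang",r@[-np.sin(a),np.cos(a)])
crop(np.load("t3.npy"),340,190,60,80,7,"pics/w.png")
```

```text
[ 677.2 -157.5  160.7] 0.42389985578565054 travel 71.68859705813388
radial -6.417954635270235 tang -5.272821940045546
radial 0.2873272309704902 tang 4.345809193735519
```

View pics/w.png

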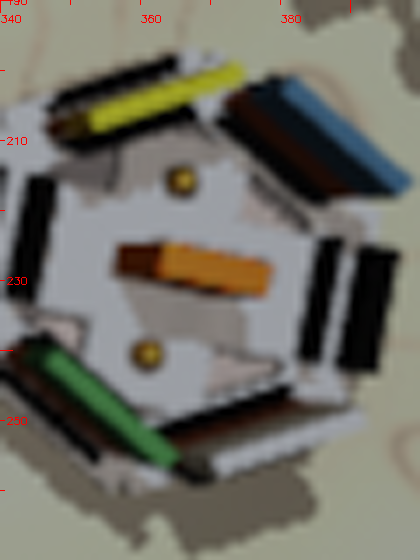

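```bash
python3 -c "
from h import *
print(workorder.sign_off(),env.read_state()['time_s'])"
```

```text
the job is handed in; nothing more can be done
the job is handed in; nothing more can be done
```

I handed the job in at about 77 s of the 210 s allowed: the carousel is seated flush on both pegs, and all four tiles present (yellow, white, green and blue; the red one was absent) stand in slots of their own. The smaller box's lever is pushed over to its stop, at roughly 0.93 rad by camera. The sign-off gave no verdict.

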